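# Lock the instrument case with the slot key

## Robot

A 6-joint arm with a two-finger parallel gripper is mounted at the origin on a cart in front of the work surface, level with it; the furniture and walls round the work are solid. World frame = base frame: x ahead of the robot, y to its left, z up, the work surface at z = 0. Lengths are in m, angles in degrees, forces in N, time in s.
With the tool pointing down it reaches from about 0.35 to 0.875 m from the base axis. Payload 4.2 kg.
Tool frame: the origin (TCP) lies at the very end of the fingers, on their centre line; the grasp point (between the pads) lies 19 mm behind it; z points along the fingers, y is the line along which they close (so a half turn about z gives the same grasp; the last joint's range is limited). The gripper opens to 87 mm and grips with 3 to 60 N. Pads are 19 mm wide; open, the fingers measure 117 mm over their backs; the gripper's body (75 mm by 190 mm) begins 51 mm behind the grasp point.
Start: joints at [91.994, 22.042, 0.453, 0, -68.411, -14.817], TCP at [0.139, 0.609, 0.223] pointing down, gripper open.
Joint ranges: [-179.83, 179.83], [-69.29, 118.12], [-61.27, 80.66], [-181.25, 117.63], [-171.15, -9.14], [-177.46, 177.46]. Speed limits (degrees/s): [159.86, 159.86, 180, 180, 180, 180].

## Interface

Orientations are given as a 3x3 rotation matrix whose columns are the frame's x, y, z axes.
In Python, from station import monitor, cams, ticket gives the robot as it stands.
- The arm moves only by the tool drive_tool, never from a script. Its argument "moves" is a list of rows, each an object with "delta_pos": the shift along the tool's x, y, z in mm, a list of three; "turn": the turn about the tool's z in rad; "claw": the opening, from 0 (shut) to 1 (fully open). A call has 1 to 12 rows; each row shifts and turns the commanded pose from where the row before left it, along the tool's axes as they then stand; what a row does not reach is not made up. A row lasts 1/8 s, in which the tool goes at most 62.5 mm and 10.7 degrees, less where a joint would pass 70% of its speed; a pose out of reach is approached as far as the arm can. A call is refused whole if a number of a shift passes 62.5 or a number of a turn 0.188, either way. A call with a gripper value outside its range is refused whole. The fingers move at their own pace and stop on an object; the grip force is fixed at half the most. Time passes only in rows, so rows that do not move let the fingers close. It gives the time, the measured TCP pose, the force, the opening and the grip force at its end, in the units of the state.
- monitor.sense(): the state, without advancing time (a new reading comes with each control period).
- cams.capture(name): name is "scene" or "side" or "wrist"; returns a dict with "color" (400x640x3 uint8, red, green, blue), "range_z" (400x640 float32, m along the optical axis (not along the pixel's ray), 0 where there is no reading), "vertical_fov" (degrees; the focal length in pixels is half the picture's height over the tangent of half this angle, whatever the lens; pixels are square), "cx", "cy" (the principal point, pixels), "extrinsics" (4x4, takes a point from camera to world coordinates). Camera axes: x right, y down, z forward; pixel columns grow to the right and rows downward; lengths in m; the calibration is good to about 2 mm. A picture is of the moment at which its call begins.
- ticket.finish_job(): hands the job in; it is judged then, once.
The state is a dict: "time_s": time; "joints": joint angles; "joint_velocities": joint speeds; "effort": joint torques, N m; "tcp_pos": TCP position; "ee_rot": TCP orientation; "wrist_force": force on the tool from outside, world axes, zero at the start; "moment": the same for the moment, N m; "gripper_width": opening from 0.0 (shut) to 1.0 (fully open); "gripper_force": force on a finger pad.
Only numpy, scipy, OpenCV 4.12 (cv2) and the standard library are available. Lean on these libraries where they do the work, as an engineer would, in place of code of your own. Each camera call takes 0.05 s, during which the arm holds its last target. There are 200 camera calls.

## Task

One of the two cam locks on the cover of the grey instrument case is still open: its tongue lies along the cover instead of reaching over the case's front rim like the other one. Take the flat slot key out of the wooden rest, put its blade fully down into the slot of the open lock and turn it a quarter turn clockwise, seen from above, until the lock is home at its stop. Let go and leave the key standing in that slot; leave the other lock shut.

Things in the scene. Friction and masses are not known exactly. Their poses are not given: they have to be found in the camera images.
- key_grip (a point): Centre of the slot key's grip: a flat dark paddle 12 mm thick (x), 32 wide (y), 45 tall (z). Under it a blade 5 mm thick (x), 30 wide (y); its tip is 46.5 mm below this point. The loose key (80 g) stands upright (z up), tip 18 mm deep in a wooden rest 60x80x22 mm, point 50 mm above the table; lift it straight up 25 mm to free it. Half a turn about z is the same.
- open_cam_mouth (a point): Centre of the open lock's slot, level with the top of its 44 mm steel disc, 69 mm above the table. Slot: 7 mm wide, 16 deep, right across the disc, lips bevelled to 13. Turns with the lock: y along the slot, z up; tongue points to -y. Two equal locks, 100 mm apart, on a fixed grey case 110x210x45 mm; either may be open. Blade on the slot's floor: key_grip 30.5 mm above this.
- open_cam (a joint): Angle of the lock that is still open, rad: starts at 0 to 0.2 (slot along the case's long side), grows clockwise seen from above, 1.571 = home at its stop (slot across the case, tongue over the front rim). Friction of 0.1 N m holds it where it is left. The key has about 0.07 rad of play in the slot, so the lock lags the key by that much.
- shut_cam (a joint): Angle of the other, equal lock, rad: already home at 1.571 and must stay shut.
Mind the look-alikes: they are no part of the job. What is shaped like the part that bears key_grip but yellow is not meant.

How it is judged (in metres and radians):
On the way:
1. the key's blade is down in the slot of the open lock, before the lock is turned (horizontal distance between key_grip and open_cam_mouth below 0.015 m and z of key_grip in the frame of open_cam_mouth below 0.037 m and value of joint open_cam below 0.6 rad), for 0.2 s.
At the end, for the whole second after the job is handed in: The lock that was open is within 12 degrees of its stop (joint above 1.36), the other is still shut (above 1.36), and the released key stands in the turned lock's slot: grip centre within 20 mm of the axis and under 37 mm above the lock's face, leaning under 20 degrees (value of joint each of open_cam, shut_cam above 1.36 rad and horizontal distance between key_grip and open_cam_mouth below 0.02 m and z of key_grip in the frame of open_cam_mouth below 0.037 m and angle between key_grip's own z axis and vertical below 0.35 rad); the robot touches nothing.
It fails at once if the lock that was already shut is turned open (value of joint shut_cam below 1.2 rad).
It also fails if it takes over 48 s, if anything falls off the work surface, if the arm or the gripper's body presses on something with over 40 N, if the wrist force passes 120 N, or if a joint passes its speed limit or range.

## Working session

There is one attempt and no reset: what is moved stays moved. The work goes in short steps, Python scripts to look and compute and a tool call to move; the robot and the scene stay as the last step left them, time stands still between calls to the robot, and variables do not carry over. Pictures are saved under pics/ and viewed, at most 10 in all, crops included, and the job is handed in when it is done.

Besides the shell and the picture viewer there is one more tool, called after "Call:" as name([rows], argument=value, ...), one row to a line, values as JSON. drive_tool: Moves the arm, as the interface text tells. Its arguments: {"type":"object","properties":{"moves":{"type":"array","items":{"type":"object","properties":{"delta_pos":{"type":"array","items":{"type":"number"}},"turn":{"type":"number"},"claw":{"type":"number"}}}}},"required":["moves"]}

```bash
mkdir -p pics; cat > h.py <<'E'
import numpy as np, cv2
from station import monitor, cams, ticket
def cap(n):
    c=cams.capture(n); c['f']=200/np.tan(np.radians(c['vertical_fov'])/2); return c
def pts(c):
    v,u=np.mgrid[0:400,0:640]; z=c['range_z']
    P=np.stack([(u-c['cx'])/c['f']*z,(v-c['cy'])/c['f']*z,z],-1)
    T=c['extrinsics']; W=P@T[:3,:3].T+T[:3,3]; W[z==0]=np.nan; return W
def ray(c,u,v,h):
    T=c['extrinsics']; d=T[:3,:3]@[(u-c['cx'])/c['f'],(v-c['cy'])/c['f'],1]; o=T[:3,3]
    return o+d*(h-o[2])/d[2]
E
python3 - <<'E'
from h import *
a=cap('scene');b=cap('side');w=cap('wrist')
for n,c in zip(('scene','side','wrist'),(a,b,w)):
    np.savez('c_'+n,**c); print(n,c['f'],c['extrinsics'].round(3).tolist())
    cv2.imwrite(f'pics/{n}0.png',c['color'][...,::-1])
print(monitor.sense())
E
```

```text
scene 451.10526250823074 [[0.721, -0.44, 0.535, -0.002], [-0.693, -0.472, 0.545, -0.438], [0.013, -0.764, -0.645, 0.653], [0.0, 0.0, 0.0, 1.0]]
side 520.1469257836818 [[0.839, -0.211, 0.501, -0.171], [-0.544, -0.31, 0.78, -0.931], [-0.009, -0.927, -0.375, 0.564], [0.0, 0.0, 0.0, 1.0]]
wrist 312.8488841771379 [[-0.222, -0.93, -0.292, 0.219], [-0.975, 0.213, 0.065, 0.591], [0.001, 0.299, -0.954, 0.384], [0.0, 0.0, 0.0, 1.0]]
{'time_s': 0.15, 'joints': array([ 9.19947191e+01,  2.20788008e+01,  3.98730368e-01, -2.00615363e-02,
       -6.84112955e+01, -1.48176254e+01]), 'joint_velocities': array([ 0.02131441, -0.11141305,  0.15803909,  0.15468609,  0.01394669,
        0.07570315]), 'effort': array([ 2.74902686e-05, -3.91052377e+01,  1.87585706e+01,  4.22231868e+00,
        1.23425925e-02, -1.43571197e-04]), 'tcp_pos': array([0.13858715, 0.60898128, 0.22173818]), 'ee_rot': array([[ 9.75032058e-01, -2.22063986e-01, -2.69875556e-04],
       [-2.22064131e-01, -9.75030741e-01, -1.60498091e-03],
       [ 9.32714956e-05,  1.62483752e-03, -9.99998676e-01]]), 'wrist_force': array([-0.17985496,  0.03470694, -0.29185387]), 'moment': array([-0.05338797, -0.00223247,  0.04720784]), 'gripper_force': 0.0, 'gripper_width': 0.9993162251367775}
```

View pics/scene0.png

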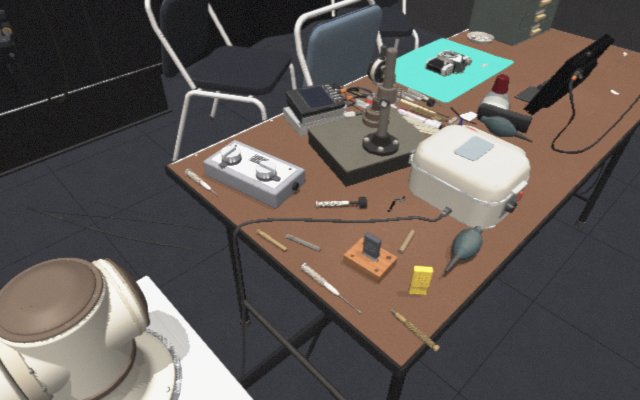

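View pics/side0.png

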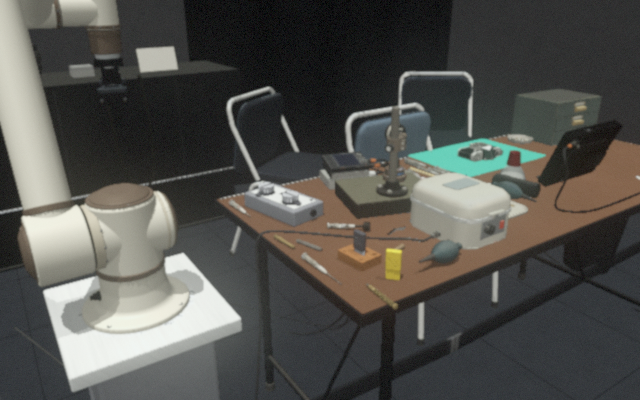

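The scene view shows the case at about (255,172), with its discs near (232,155) and (268,172). The key in its rest is at (372,245), and the yellow look-alike is at (421,280). Next I measure these.

```bash
python3 - <<'E'
from h import *
c=dict(np.load('c_scene.npz')); W=pts(c); img=c['color'].astype(int)
def r(u0,u1,v0,v1,lo,hi):
    m=np.zeros((400,640),bool); m[v0:v1,u0:u1]=1; m&=(W[...,2]>lo)&(W[...,2]<hi); return m
def rect(m,s):
    P=W[m][:,:2]; q=cv2.minAreaRect((P*1000).astype(np.float32)); print(s,m.sum(),np.round(q[0],1),np.round(q[1],1),round(q[2],1),'zmed',np.median(W[m][:,2]).round(4))
    return cv2.boxPoints(q)
print(rect(r(200,310,135,210,.038,.052),'case top').round(0).tolist())
rect(r(200,310,135,210,.061,.09),'discs')
for u0,u1 in ((215,246),(250,285)): rect(r(u0,u1,135,190,.062,.075),'disc')
rect(r(340,400,230,280,.017,.027),'rest top')
rect(r(355,390,228,262,.045,.08),'grip'); m=r(355,390,228,262,.068,.08); rect(m,'griptop')
cv2.imwrite('pics/z1.png',cv2.resize(c['color'][130:215,195:315,::-1],None,fx=6,fy=6,interpolation=3))
cv2.imwrite('pics/z2.png',cv2.resize(c['color'][220:300,330:440,::-1],None,fx=6,fy=6,interpolation=3))
E
```

```text
case top 2189 [464. 246.] [111.6 212. ] 12.1 zmed 0.0452
[[387.0, 338.0], [432.0, 131.0], [541.0, 154.0], [496.0, 361.0]]
discs 474 [448.4 242.1] [ 43.9 144.5] 11.7 zmed 0.0692
disc 218 [438.3 291.1] [43.1 43.7] 55.7 zmed 0.0693
disc 236 [458.7 193.2] [42.7 43. ] 18.0 zmed 0.0693
rest top 927 [ 464.7 -104.8] [62.  81.4] 7.3 zmed 0.0233
grip 265 [ 464.4 -105.2] [13.2 32. ] 8.3 zmed 0.0648
griptop 110 [ 464.7 -105.4] [12.7 30.1] 3.5 zmed 0.0734
```

View pics/z1.png

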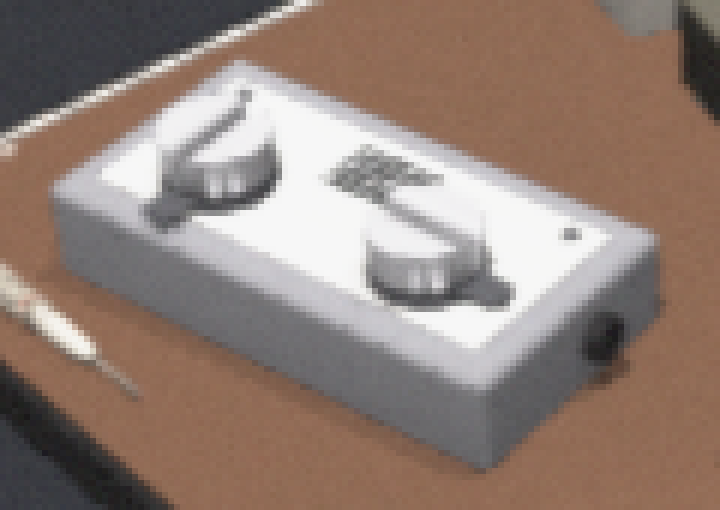

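View pics/z2.png

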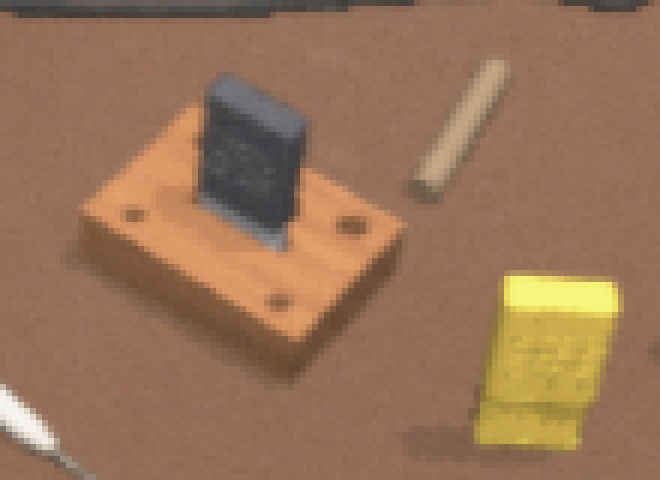

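Lock at (0.459,0.193) is the open one: its tongue lies along the cover. The lock at (0.438,0.291) has its tongue over the front rim. The dark key stands at (0.464,-0.105). I check for tall obstacles and plan the path past the open lock.

```bash
cat >> h.py <<'E'
def plan(goal,turn=0):
    s=monitor.sense(); R=s['ee_rot']; d=R.T@(np.array(goal)-s['tcp_pos'])*1000
    print('tcp',s['tcp_pos'].round(4),'yaw',np.degrees(np.arctan2(R[1,0],R[0,0])).round(2),'j',s['joints'].round(1),'delta mm in tool',d.round(1),'t',s['time_s'])
E
python3 - <<'E'
from h import *
c=dict(np.load('c_scene.npz')); W=pts(c)
m=(W[...,0]<.85)&(W[...,0]>.2)&(abs(W[...,1])<.7)&(W[...,2]>.09)&(W[...,2]<.6)
n,l,s,_=cv2.connectedComponentsWithStats(m.astype(np.uint8))
for i in range(1,n):
    if s[i,4]>40: P=W[l==i]; print(s[i],np.percentile(P,2,0).round(2),np.percentile(P,98,0).round(2))
plan([.45,.193,.222])
E
```

```text
[ 367   45   35   89 1657] [0.69 0.07 0.09] [0.81 0.19 0.28]
[ 413  125  117   75 5509] [ 0.69 -0.22  0.09] [ 0.83 -0.02  0.13]
tcp [0.1386 0.609  0.2217] yaw -12.83 j [ 92.   22.1   0.4  -0.  -68.4 -14.8] delta mm in tool [3.960e+02 3.364e+02 3.000e-01] t 0.15
```

Call:
drive_tool([
  {"delta_pos":[40,34,0],"claw":1},
  {"delta_pos":[40,34,0],"claw":1},
  {"delta_pos":[40,34,0],"claw":1},
  {"delta_pos":[40,34,0],"claw":1},
  {"delta_pos":[40,34,0],"claw":1},
  {"delta_pos":[40,34,0],"claw":1},
  {"delta_pos":[40,34,0],"claw":1},
  {"delta_pos":[40,34,0],"claw":1},
  {"delta_pos":[40,34,0],"claw":1},
  {"delta_pos":[36,30,0],"turn":0.18,"claw":1},
  {"delta_pos":[0,0,0],"turn":0.18,"claw":1},
  {"delta_pos":[0,0,0],"turn":0.18,"claw":1},
])

```text
invalid input
```

Call:
drive_tool([
  {"turn":0.17,"claw":1},
  {"turn":0.17,"claw":1},
  {"turn":0.17,"claw":1},
  {"turn":0.166,"claw":1},
  {"turn":0,"claw":1},
])

```text
invalid input
```

```bash
python3 - <<'E'
from h import *
w=cap('wrist'); np.savez('c_w1',**w); cv2.imwrite('pics/w1.png',w['color'][...,::-1])
W=pts(w); m=(W[...,2]>.0655)&(W[...,2]<.073)
n,l,s,_=cv2.connectedComponentsWithStats(m.astype(np.uint8))
for i in range(1,n):
    if s[i,4]>80:
        P=W[l==i]; q=cv2.minEnclosingCircle((P[:,:2]*1000).astype(np.float32)); q2=cv2.minAreaRect((P[:,:2]*1000).astype(np.float32));print(s[i],q,q2,np.median(P[:,2]))
plan([.464,-.105,.15])
E
```

```text
tcp [0.1386 0.6091 0.2219] yaw -12.83 j [ 92.   22.1   0.4  -0.  -68.4 -14.8] delta mm in tool [475.8 623.9  72.8] t 0.2
```

View pics/w1.png

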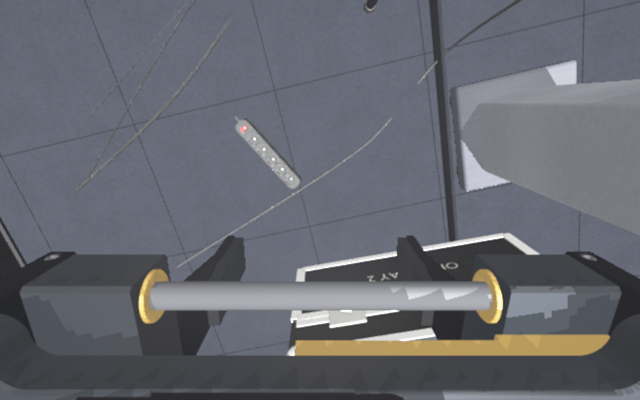

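The moves were refused (every row needs all the keys), so this wrist picture is still the start pose: floor, with the fingers near rows 240-320.

Call:
drive_tool([
  {"delta_pos":[40,34,0],"turn":0,"claw":1},
  {"delta_pos":[40,34,0],"turn":0,"claw":1},
  {"delta_pos":[40,34,0],"turn":0,"claw":1},
  {"delta_pos":[40,34,0],"turn":0,"claw":1},
  {"delta_pos":[40,34,0],"turn":0,"claw":1},
  {"delta_pos":[40,34,0],"turn":0,"claw":1},
  {"delta_pos":[40,34,0],"turn":0,"claw":1},
  {"delta_pos":[40,34,0],"turn":0,"claw":1},
  {"delta_pos":[40,34,0],"turn":0,"claw":1},
  {"delta_pos":[36,30,0],"turn":0.18,"claw":1},
  {"delta_pos":[0,0,0],"turn":0.18,"claw":1},
  {"delta_pos":[0,0,0],"turn":0.18,"claw":1},
])

```text
time_s: 1.7
tcp_pos: [0.4505, 0.193, 0.2223]
ee_rot: [[0.717, -0.697, -0.0], [-0.697, -0.717, -0.0], [-0.0, 0.0, -1.0]]
wrist_force: [0.4, 0.6, 0.4]
gripper_width: 1.001
gripper_force: 0.0
```

Call:
drive_tool([
  {"delta_pos":[0,0,0],"turn":0.17,"claw":1},
  {"delta_pos":[0,0,0],"turn":0.17,"claw":1},
  {"delta_pos":[0,0,0],"turn":0.17,"claw":1},
  {"delta_pos":[0,0,0],"turn":0.166,"claw":1},
  {"delta_pos":[0,0,0],"turn":0,"claw":1},
])

```text
time_s: 2.33
tcp_pos: [0.4501, 0.1938, 0.2224]
ee_rot: [[0.133, -0.991, -0.0], [-0.991, -0.133, -0.0], [0.0, 0.0, -1.0]]
wrist_force: [-0.7, 0.4, 0.1]
gripper_width: 1.001
gripper_force: 0.0
```

```bash
cat > d.py <<'E'
from h import *
import sys
w=cap('wrist'); np.savez('c_'+sys.argv[1],**w); cv2.imwrite(f'pics/{sys.argv[1]}.png',w['color'][...,::-1])
W=pts(w); m=(W[...,2]>.0655)&(W[...,2]<.073)
n,l,s,_=cv2.connectedComponentsWithStats(m.astype(np.uint8))
for i in range(1,n):
    if s[i,4]>80:
        P=W[l==i]; q=cv2.minEnclosingCircle((P[:,:2]*1000).astype(np.float32)); q2=cv2.minAreaRect((P[:,:2]*1000).astype(np.float32));print(s[i],np.round(q[0],1),round(q[1],1),q2,np.median(P[:,2]))
plan([.464,-.105,.15])
E
python3 d.py w2
```

```text
[ 22  21  36  48 454] [726.8  97.2] 21.1 ((721.3685302734375, 96.64900207519531), (26.84675407409668, 39.434104919433594), 5.368649482727051) 0.06926289715907044
[312 163  19  40 540] [456.4 193.1] 21.4 ((448.4242858886719, 191.4205780029297), (17.802513122558594, 42.7568359375), 11.583349227905273) 0.06889728335158238
[289 164  20  40 545] [465.1 195.1] 21.5 ((473.0150451660156, 196.80224609375), (18.44061279296875, 42.884300231933594), 11.83065414428711) 0.06890355316081681
[   0  210  115   44 1783] [729.  286.8] 61.5 ((732.5863037109375, 299.05084228515625), (30.010854721069336, 123.09661865234375), 73.85726928710938) 0.06991661873420985
[299 250  38  17 421] [440.6 287. ] 21.3 ((442.21197509765625, 279.20001220703125), (42.45832061767578, 18.88184928894043), 11.936112403869629) 0.06894658827497546
[300 269  38  12 353] [438.2 295.9] 21.4 ((437.5110778808594, 300.3922119140625), (42.6036262512207, 13.195362091064453), 8.601261138916016) 0.06876363681922248
tcp [0.4501 0.1938 0.2225] yaw -82.33 j [ 42.3   8.8 -17.9  -0.  -63.3 -34.7] delta mm in tool [298.   26.1  72.5] t 2.375
```

View pics/w2.png

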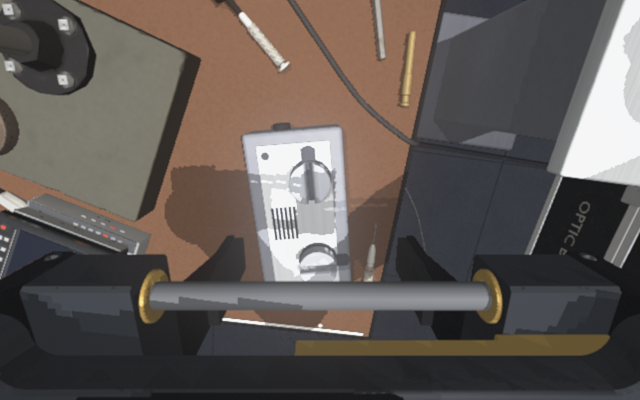

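The wrist view shows the open lock's slot at (309,180), its tongue pointing up in the picture, and the shut lock at (318,260). The slot normal yaw is about 12° and its centre about (0.4607,0.194). On to the key.

Call:
drive_tool([
  {"delta_pos":[50,4.4,0],"turn":0,"claw":1},
  {"delta_pos":[50,4.4,0],"turn":0,"claw":1},
  {"delta_pos":[50,4.4,0],"turn":0,"claw":1},
  {"delta_pos":[50,4.4,0],"turn":0,"claw":1},
  {"delta_pos":[50,4.4,20],"turn":0,"claw":1},
  {"delta_pos":[48,4.1,40],"turn":0,"claw":1},
  {"delta_pos":[0,0,0],"turn":0,"claw":1},
  {"delta_pos":[0,0,0],"turn":0,"claw":1},
])

```text
time_s: 3.38
tcp_pos: [0.4638, -0.105, 0.163]
ee_rot: [[0.132, -0.991, 0.001], [-0.991, -0.132, -0.0], [0.0, -0.001, -1.0]]
wrist_force: [0.2, 0.2, -0.2]
gripper_width: 0.996
gripper_force: 0.0
```

```bash
python3 - <<'E'
from h import *
w=cap('wrist'); np.savez('c_w3',**w)
W=pts(w); T=monitor.sense()['tcp_pos']
near=np.linalg.norm(W[...,:2]-[.464,-.105],axis=-1)<.06
for lo,hi in((.017,.027),(.066,.08)):
    P=W[near&(W[...,2]>lo)&(W[...,2]<hi)]; q=cv2.minAreaRect((P[:,:2]*1000).astype(np.float32)); print(len(P),q,np.median(P[:,2]))
plan([.464,-.105,.036])
E
```

```text
3841 ((465.5628967285156, -104.60234069824219), (59.90330505371094, 80.53314971923828), 6.597517490386963) 0.022083278381983873
502 ((465.6348571777344, -105.13249206542969), (11.906078338623047, 31.27428436279297), 7.041326999664307) 0.07264963288122725
tcp [ 0.4641 -0.1044  0.1635] yaw -82.38 j [  7.   10.7 -25.    0.  -54.2   0.6] delta mm in tool [  0.5   0.5 127.5] t 3.425
```

Call:
drive_tool([
  {"delta_pos":[0.9,-1.4,40],"turn":0.012,"claw":1},
  {"delta_pos":[0,0,40],"turn":0,"claw":1},
  {"delta_pos":[0,0,30],"turn":0,"claw":1},
  {"delta_pos":[0,0,17],"turn":0,"claw":1},
  {"delta_pos":[0,0,0],"turn":0,"claw":0.3},
  {"delta_pos":[0,0,0],"turn":0,"claw":0},
  {"delta_pos":[0,0,0],"turn":0,"claw":0},
  {"delta_pos":[0,0,0],"turn":0,"claw":0},
  {"delta_pos":[0,0,0],"turn":0,"claw":0},
  {"delta_pos":[0,0,0],"turn":0,"claw":0},
])

```text
time_s: 4.68
tcp_pos: [0.4648, -0.1056, 0.0357]
ee_rot: [[0.119, -0.993, 0.0], [-0.993, -0.119, 0.0], [-0.0, -0.0, -1.0]]
wrist_force: [0.0, 0.4, 0.2]
gripper_width: 0.402
gripper_force: 0.0
```

Call:
drive_tool([
  {"delta_pos":[0,0,0],"turn":0,"claw":0},
  {"delta_pos":[0,0,0],"turn":0,"claw":0},
  {"delta_pos":[0,0,0],"turn":0,"claw":0},
  {"delta_pos":[0,0,0],"turn":0,"claw":0},
  {"delta_pos":[0,0,0],"turn":0,"claw":0},
  {"delta_pos":[0,0,0],"turn":0,"claw":0},
])

```text
time_s: 5.42
tcp_pos: [0.4653, -0.1056, 0.0357]
ee_rot: [[0.119, -0.993, 0.001], [-0.993, -0.119, 0.0], [0.0, -0.001, -1.0]]
wrist_force: [1.1, -0.8, -1.2]
gripper_width: 0.135
gripper_force: 30.1
```

Call:
drive_tool([
  {"delta_pos":[0,0,-10],"turn":0,"claw":0},
  {"delta_pos":[0,0,-15],"turn":0,"claw":0},
  {"delta_pos":[0,0,-25],"turn":0,"claw":0},
  {"delta_pos":[0,0,-32],"turn":0,"claw":0},
  {"delta_pos":[0,0,-32],"turn":0,"claw":0},
  {"delta_pos":[0,0,0],"turn":0,"claw":0},
])

```text
time_s: 6.18
tcp_pos: [0.4653, -0.1056, 0.1523]
ee_rot: [[0.119, -0.993, 0.004], [-0.993, -0.119, 0.0], [0.0, -0.004, -1.0]]
wrist_force: [0.5, 0.2, -0.7]
gripper_width: 0.137
gripper_force: 30.1
```

```bash
python3 - <<'E'
from h import *
plan([.4605,.194,.15]); print(monitor.sense()['wrist_force'],monitor.sense()['gripper_width'])
E
```

```text
tcp [ 0.4653 -0.1056  0.1523] yaw -83.17 j [  6.8  11.5 -25.8   0.  -52.5   0. ] delta mm in tool [-298.1  -30.9    2.4] t 6.175
[ 0.53219776  0.19546899 -0.74357007] 0.13734184849141734
```

Call:
drive_tool([
  {"delta_pos":[-40,-4.2,0],"turn":0,"claw":0},
  {"delta_pos":[-45,-4.6,0],"turn":0,"claw":0},
  {"delta_pos":[-45,-4.6,0],"turn":0,"claw":0},
  {"delta_pos":[-45,-4.6,0],"turn":0,"claw":0},
  {"delta_pos":[-45,-4.7,0],"turn":0,"claw":0},
  {"delta_pos":[-43,-4.6,0],"turn":0,"claw":0},
  {"delta_pos":[-35,-3.6,0],"turn":-0.088,"claw":0},
  {"delta_pos":[0,0,0],"turn":0,"claw":0},
  {"delta_pos":[0,0,0],"turn":0,"claw":0},
  {"delta_pos":[0,0,0],"turn":0,"claw":0},
])

```text
time_s: 7.42
tcp_pos: [0.4596, 0.1927, 0.1493]
ee_rot: [[0.204, -0.979, -0.001], [-0.979, -0.204, -0.001], [0.001, 0.001, -1.0]]
wrist_force: [-0.7, -0.9, -0.4]
gripper_width: 0.136
gripper_force: 30.1
```

```bash
python3 - <<'E'
from h import *
w=cap('wrist'); W=pts(w)
a=cap('side');cv2.imwrite('pics/a.png',np.vstack([w['color'][100:400,100:540,::-1],cv2.resize(a['color'][140:240,220:367,::-1],(440,300))]))
near=np.linalg.norm(W[...,:2]-[.4605,.194],axis=-1)<.03
for lo,hi in((.066,.072),(.178,.2)):
    P=W[near&(W[...,2]>lo)&(W[...,2]<hi)]
    if len(P)<20: print(len(P));continue
    q=cv2.minAreaRect((P[:,:2]*1000).astype(np.float32)); print(len(P),q,np.median(P[:,2]),P[:,2].max())
plan([.4605,.194,.12])
E
```

```text
1598 ((461.0718994140625, 193.28627014160156), (43.08147048950195, 41.19521713256836), 12.692380905151367) 0.06902696550481498 0.07118799371094087
2038 ((456.74896240234375, 192.26126098632812), (30.888765335083008, 32.42600631713867), 24.58180046081543) 0.18671761342696158 0.19999265825467072
tcp [0.4599 0.1929 0.1495] yaw -78.23 j [ 41.4  13.8 -23.   -0.  -53.2 -29.7] delta mm in tool [-0.9 -0.8 29.5] t 7.525
```

View pics/a.png

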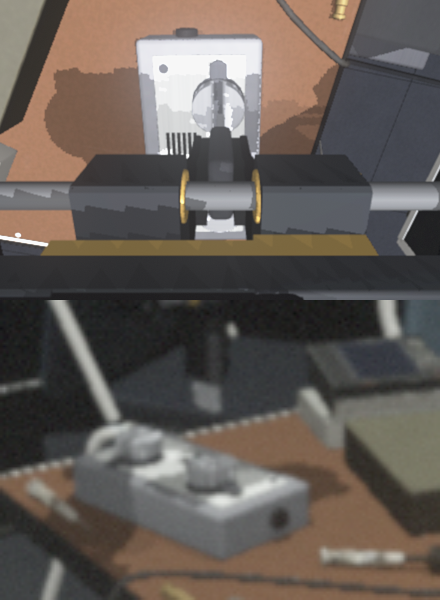

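The wrist view shows the key held directly in line with the open lock's slot (around (218,105) in the crop). The slot centre agrees within 1 mm, so I lower.

Call:
drive_tool([
  {"delta_pos":[-0.8,-1,25],"turn":-0.005,"claw":0},
  {"delta_pos":[0,0,15],"turn":0,"claw":0},
  {"delta_pos":[0,0,6],"turn":0,"claw":0},
  {"delta_pos":[0,0,4],"turn":0,"claw":0},
  {"delta_pos":[0,0,3],"turn":0,"claw":0},
  {"delta_pos":[0,0,2],"turn":0,"claw":0},
  {"delta_pos":[0,0,0],"turn":0,"claw":0},
])

```text
time_s: 8.4
tcp_pos: [0.4609, 0.195, 0.0947]
ee_rot: [[0.21, -0.978, 0.0], [-0.978, -0.21, 0.0], [-0.0, -0.0, -1.0]]
wrist_force: [-0.5, -0.3, -0.2]
gripper_width: 0.136
gripper_force: 30.1
```

Call:
drive_tool([
  {"delta_pos":[0,0,3],"turn":0,"claw":0},
  {"delta_pos":[0,0,3],"turn":0,"claw":0},
  {"delta_pos":[0,0,3],"turn":0,"claw":0},
  {"delta_pos":[0,0,0],"turn":0,"claw":0},
  {"delta_pos":[0,0,0],"turn":0,"claw":0},
  {"delta_pos":[0,0,0],"turn":0,"claw":0},
])

```text
time_s: 9.15
tcp_pos: [0.461, 0.195, 0.0857]
ee_rot: [[0.21, -0.978, 0.0], [-0.978, -0.21, 0.0], [-0.0, -0.0, -1.0]]
wrist_force: [-0.2, 0.0, -1.1]
gripper_width: 0.139
gripper_force: 30.1
```

Call:
drive_tool([
  {"delta_pos":[0,0,0],"turn":0.12,"claw":0},
  {"delta_pos":[0,0,0],"turn":0.12,"claw":0},
  {"delta_pos":[0,0,0],"turn":0.12,"claw":0},
  {"delta_pos":[0,0,0],"turn":0.12,"claw":0},
  {"delta_pos":[0,0,0],"turn":0.12,"claw":0},
  {"delta_pos":[0,0,0],"turn":0.12,"claw":0},
  {"delta_pos":[0,0,0],"turn":0.12,"claw":0},
  {"delta_pos":[0,0,0],"turn":0.12,"claw":0},
  {"delta_pos":[0,0,0],"turn":0.12,"claw":0},
  {"delta_pos":[0,0,0],"turn":0.12,"claw":0},
  {"delta_pos":[0,0,0],"turn":0.12,"claw":0},
  {"delta_pos":[0,0,0],"turn":0,"claw":0},
])

```text
time_s: 10.65
tcp_pos: [0.4613, 0.1951, 0.0858]
ee_rot: [[-0.894, -0.448, 0.001], [-0.448, 0.894, 0.0], [-0.001, -0.0, -1.0]]
wrist_force: [0.5, -0.4, -0.9]
gripper_width: 0.137
gripper_force: 30.1
```

```bash
python3 - <<'E'
from h import *
plan([.461,.195,.0857]); s=monitor.sense(); print(s['wrist_force'],s['moment'],s['gripper_width'])
E
```

```text
tcp [0.4613 0.1951 0.0858] yaw -153.39 j [  41.5   18.7  -27.3    0.   -44.  -105. ] delta mm in tool [0.3 0.1 0.1] t 10.65
[ 0.50824404 -0.39047043 -0.92861827] [-0.05075363 -0.3888508   0.01074893] 0.13731487948432985
```

Call:
drive_tool([
  {"delta_pos":[0,0,0],"turn":0.1,"claw":0},
  {"delta_pos":[0,0,0],"turn":0.1,"claw":0},
  {"delta_pos":[0,0,0],"turn":0.08,"claw":0},
  {"delta_pos":[0,0,0],"turn":0.03,"claw":0},
  {"delta_pos":[0,0,0],"turn":0,"claw":0},
])

```text
time_s: 11.28
tcp_pos: [0.4612, 0.195, 0.0858]
ee_rot: [[-0.988, -0.154, 0.001], [-0.154, 0.988, 0.0], [-0.001, 0.0, -1.0]]
wrist_force: [1.9, -0.6, -1.0]
gripper_width: 0.132
gripper_force: 30.1
```

```bash
python3 - <<'E'
from h import *
plan([.461,.195,.0857]); s=monitor.sense(); print(s['wrist_force'],s['moment'],s['gripper_width'])
w=cap('scene');cv2.imwrite('pics/s2.png',cv2.resize(w['color'][120:215,195:315,::-1],None,fx=5,fy=5,interpolation=3))
E
```

```text
tcp [0.4612 0.195  0.0858] yaw -171.14 j [  41.5   18.7  -27.3    0.   -44.  -122.7] delta mm in tool [0.2 0.  0.1] t 11.275
[ 1.89995089 -0.63496308 -1.0387196 ] [-0.28000478 -0.88358313  0.13946419] 0.13180038983395584
```

View pics/s2.png

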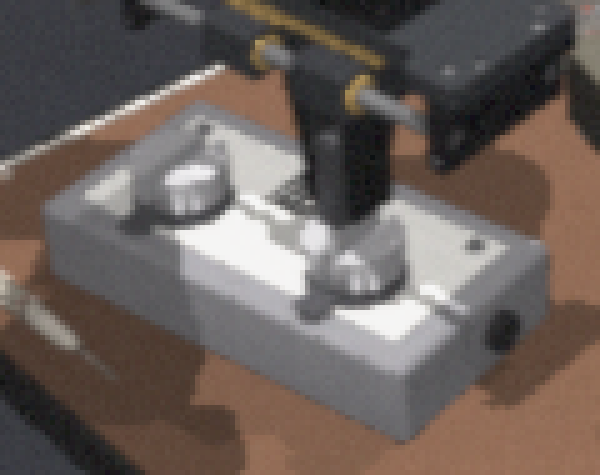

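The scene crop shows the tongue at (315,300) reaching over the front rim like the other one. The moment is rising against the stop, so I nudge slightly, release and retreat straight up.

Call:
drive_tool([
  {"delta_pos":[0,0,0],"turn":0.02,"claw":0},
  {"delta_pos":[0,0,0],"turn":0,"claw":0},
  {"delta_pos":[0,0,0],"turn":0,"claw":0.5},
  {"delta_pos":[0,0,0],"turn":0,"claw":0.5},
  {"delta_pos":[0,0,0],"turn":0,"claw":0.5},
  {"delta_pos":[0,0,0],"turn":0,"claw":0.5},
  {"delta_pos":[0,0,-10],"turn":0,"claw":0.5},
  {"delta_pos":[0,0,-30],"turn":0,"claw":0.5},
  {"delta_pos":[0,0,-50],"turn":0,"claw":0.5},
  {"delta_pos":[0,0,-50],"turn":0,"claw":0.5},
  {"delta_pos":[0,0,0],"turn":0,"claw":0.5},
  {"delta_pos":[0,0,0],"turn":0,"claw":0.5},
])

```text
time_s: 12.82
tcp_pos: [0.4604, 0.1947, 0.2256]
ee_rot: [[-0.991, -0.132, -0.0], [-0.132, 0.991, 0.0], [0.0, 0.0, -1.0]]
wrist_force: [-0.4, -0.5, -0.4]
gripper_width: 0.5
gripper_force: 0.0
```

```bash
python3 - <<'E'
from h import *
w=cap('wrist'); W=pts(w)
near=np.linalg.norm(W[...,:2]-[.461,.194],axis=-1)<.035
for lo,hi in((.066,.072),(.112,.13)):
    P=W[near&(W[...,2]>lo)&(W[...,2]<hi)]; q=cv2.minAreaRect((P[:,:2]*1000).astype(np.float32)); print(len(P),q,np.median(P[:,2]))
s=cap('scene')
cv2.imwrite('pics/f.png',np.vstack([w['color'][:300,100:540,::-1],cv2.resize(s['color'][120:215,195:315,::-1],(440,300))]))
E
```

```text
877 ((459.15252685546875, 195.25601196289062), (41.646484375, 43.504764556884766), 5.432493209838867) 0.06898204224368493
460 ((461.1080627441406, 195.30862426757812), (31.081653594970703, 11.8539457321167), 7.892014026641846) 0.12163788964262184
```

View pics/f.png

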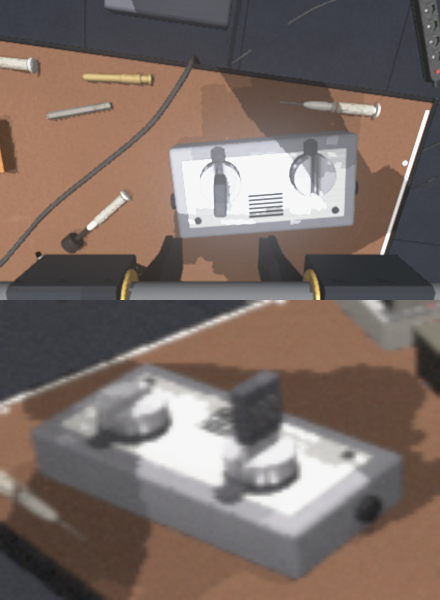

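The key stands upright at (0.461,0.195) with its top at 0.1216 m, which is exactly seated. Both tongues lie over the front rim, so I hand in.

```bash
python3 -c "
from station import ticket
print(ticket.finish_job())"
```

```text
the job is handed in; nothing more can be done
None
```

I turned the open lock clockwise to its stop, left the key standing fully seated in its slot, left the other lock shut, and handed the job in at about 13 s; no verdict came back.

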